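# Seat the vial carousel on its square drive and lock it down

## Task

The blue vial carousel was put on the vial mixer crooked: it is riding on top of the square drive instead of sitting down over it, and the red lock lever has been swung in underneath its rim. Push the lever clear, then turn the carousel in small steps while pressing down until it drops fully home on the drive, and push the lever back as far as it goes so that its tongue lies over the rim. Keep the three vials standing in their cups, and do not disturb the beaker, the flask and the stopper.

Things in the scene. Friction and masses are not known exactly. Their poses are not given: they have to be found in the camera images.
- mixer: Fixed motor base of a vial mixer: white box 171 x 152 mm, flat top 40 mm up (x from -102 mm, the front with the control panel, to +69 mm; y from -76 to +76 mm). Origin: on the carousel's turning axis, at the underside; z up, x from front to back, y to the left seen from the front. A bearing disc, 90 mm across, lies 2 mm proud of the top. Black marks round the carousel show the directions of x and y.
- drive_top (a point): Centre of the top of the square drive, 56 mm above the mixer's origin: a fixed steel square, 22 mm over the flats (20.5 mm in its top 2 mm), 14 mm high above the bearing disc, sides parallel to the mixer's x and y. It is braked and does not turn. On it stands a round centring pin, 12 mm across, its top 84 mm above the mixer's origin.
- carousel: Loose blue carousel, about 0.4 kg. Origin: centre of its underside, z up. Round flange 126 mm across, 4 mm thick, four white rim marks at +-x and +-y. It starts riding on the drive, origin 56 mm above the mixer's origin, 17 degrees or more off fitting. It fits when its x axis is along the mixer's x or y within about 6 degrees; it then drops 14 mm by its weight or a light push: home is 42 mm above.
- hub_top (a point): Centre of the top of the carousel's hub (38 mm across, 32 mm above the carousel's origin). Under it a square socket, 24.4 mm wide, 16 mm deep, sides parallel to the carousel's x and y; above that a 14 mm bore in which the mixer's pin already stands, so that the carousel stays centred (1 mm play) and can only turn and drop. Home, the pin stands 10 mm out of the hub.
- well_front (a point): Centre of the grey floor of one of two shallow finger wells in the carousel, at x = -36 mm, 14 mm above its origin: round, 34 mm inside, 12 mm deep. A fingertip in each well can press and turn the carousel. Between the wells, at radius 40 mm and +-60 and +-120 degrees from x, are four vial cups, rim 26 mm up, 27 mm inside; the vials reach 58 mm above the carousel's origin.
- well_back (a point): Centre of the grey floor of the other finger well, at x = +36 mm of the carousel, 72 mm from the first; the same size.
- lock_lever (a joint): Red lock lever on an upright pivot at the left front corner of the mixer's top: 0 = fully open, 1.2 rad = locked (its stop), growing clockwise from above. It starts between 0.8 and 1.2 with its tongue under the raised rim, where it keeps the carousel from dropping; below 0.4 it is clear. With the carousel home the tongue passes 3 mm above the flange. It stays where left; 1 to 2 N at the paddle move it.
- lever_pivot (a point): Point on the lever's pivot axis, 51 mm above the mixer's underside, at x = -77, y = +57.5 mm in the mixer's frame. The tongue (11 mm wide, 4 mm thick) reaches 38 mm from it, the handle arm and paddle the opposite way. The pivot boss is 19 mm across, its top 54 mm above the mixer's underside.
- lever_paddle (a point): Middle of the lever's upright thumb paddle, 28 mm from the pivot axis, 68 mm above the mixer's underside: 16 mm long (along the lever), 8 mm thick, from 53 to 85 mm above the underside. Push on its broad sides. Seen from above, the direction from pivot to paddle is 144 degrees counter-clockwise from the mixer's x axis when locked and 213 degrees when open.
- vial_0: Sample vial with black cap, 32 mm across the cap (glass 24 mm), 54 mm tall, in one of the carousel's cups and must stay there. Origin: centre of its underside, z up; in the carousel's frame the underside is 4 mm up
- vial_1: Brown sample vial with white cap, 32 x 54 mm, in one of the carousel's cups and must stay there. Origin: centre of its underside, z up; in the carousel's frame the underside is 4 mm up
- vial_2: Sample vial with blue cap, 32 x 54 mm, in one of the carousel's cups and must stay there. Origin: centre of its underside, z up; in the carousel's frame the underside is 4 mm up
- beaker_250: Glass beaker, 72 mm across, 95 mm tall, standing to the right of the mixer; leave it alone. Origin: centre of its underside
- conical_1: Conical flask, 65 mm across, 115 mm tall, standing behind the mixer to the right; leave it alone. Origin: centre of its underside
- stopper: Red rubber stopper, 34 mm across, 30 mm tall, standing to the left of the mixer; leave it alone. Origin: centre of its underside
Mind the look-alikes: they are no part of the job. Several things have the shape of the vial_2; the one meant has the colours described above. Leave any green look-alike of the vial_1 alone.

How it is judged:
On the way:
1. the carousel has dropped home over the square drive: its origin less than 45.5 mm above the mixer's, and level (z of carousel in the frame of mixer below 0.0455 m and angle between carousel's own z axis and vertical below 0.05 rad), for 0.2 s.
At the end, for the whole second after the job is handed in: The carousel is home (origin less than 45.5 mm above the mixer's origin, tilt under 0.05 rad) and at rest, the lock lever stands at more than 1.08 rad of its 1.2 with its tongue over the rim, and the three vials stand upright (within 0.2 rad) down in the carousel's cups (all of step 1 and value of joint lock_lever above 1.08 rad and angle between each of vial_0, vial_1, vial_2's own z axis and vertical below 0.2 rad and z of each of vial_0, vial_1, vial_2 in the frame of carousel below 0.012 m and horizontal distance between each of vial_0, vial_1, vial_2 and carousel below 0.05 m and linear speed of carousel below 0.02 m/s); the robot touches nothing.
It fails at once if a vial tips over or comes out of its cup (angle between any of vial_0, vial_1, vial_2's own z axis and vertical above 0.5 rad or z of any of vial_0, vial_1, vial_2 in the frame of carousel above 0.02 m).
It fails at once if the beaker, the flask or the stopper is shifted by more than 15 mm or tipped (distance of any of beaker_250, conical_1, stopper from where it was at the start of the episode above 0.015 m or angle between any of beaker_250, conical_1, stopper's own z axis and vertical above 0.3 rad).
It also fails if it takes over 72 s, if anything falls off the work surface, if the arm or the gripper's body presses on something with over 40 N, if the wrist force passes 120 N, or if a joint passes its speed limit or range.

## Robot

A 6-joint arm with a two-finger parallel gripper is mounted at the origin on a cart in front of the work surface, level with it; the furniture and walls round the work are solid. World frame = base frame: x ahead of the robot, y to its left, z up, the work surface at z = 0. Lengths are in m, angles in rad, forces in N, time in s.
With the tool pointing down it reaches from about 0.2 to 0.875 m from the base axis. Payload 3.4 kg.
Tool frame: the origin (TCP) lies between the finger pads; the fingertips stand 25 mm ahead of it and the grasp point (between the pads) lies 6 mm ahead of it (r.nose_length is the z of the fingertips in the tool frame, in m); z points along the fingers, y is the line along which they close (so a half turn about z gives the same grasp; the last joint's range is limited). The gripper opens to 94 mm and grips with 3 to 60 N. Pads are 16 mm wide; open, the fingers measure 119 mm over their backs; the gripper's body (75 mm by 177 mm) begins 78 mm behind the grasp point.
Start: joints at [1.116, 0.276, 1.505, -0, 1.361, -0.121], TCP at [0.188, 0.543, 0.23] pointing down, gripper open.
Joint ranges: [-2.89, 2.89], [-0.75, 2.08], [0.22, 2.7], [-1.18, 4.32], [0.11, 2.71], [-2.7, 2.7]. Speed limits (rad/s): [2.57, 2.57, 3.14, 3.14, 3.14, 3.14].

## Interface

Orientations are given as a unit quaternion [w, x, y, z].
In Python, from plant import r, gripper_to, inverse_kinematics, vision, models, telemetry gives the robot as it stands. Calls block until the motion is done:
- r.move_to(position, orientation): joint-space move of the TCP to a pose.
- r.move_l(position, rot=None, vel=0.15, guard=None): straight line of the TCP; rot=None keeps the orientation; vel is the mean speed in m/s. With guard (N) it stops when the force on the tool has changed by that much, and returns True; else False.
- r.movej(angles): joint-space move.
- gripper_to(opening, f_grip=None): finger opening in m; f_grip is the grip in N (None keeps the last); returns when the fingers have stopped.
- r.hold(seconds).
- inverse_kinematics(position, orientation): joint angles nearest the present ones, or None.
- vision.snapshot(name): name is "side" or "top" or "wrist"; returns the picture (420x560x3 uint8, red, green, blue); there is no depth.
- vision.get_calibration(name): a dict with "fx", "fy", "cx", "cy" (pixels), "position" and "orientation" of the camera in the world. Camera axes: x right, y down, z forward; pixel columns grow to the right and rows downward; lengths in m; the calibration is good to about 2 mm. A picture is of the moment at which its call begins: read the wrist's pose just before it. get_calibration takes no time and is no camera call; for the wrist camera it gives the pose at the moment of the call.
A pose or a line that the arm cannot do raises r.PlanningError and nothing moves.
- r.sign_off(): hands the job in; it is judged then, once.
Trained networks look in the newest picture that a camera, given by its name, has taken for a name from the list of things; names that differ only in an ending like _2 or _b are one class to them, and where a whole thing is asked for, a point or a joint stands for the part that bears it (a point fixed in the world has none). Each returns a list of dicts, best first, with "score" (0 to 1); they miss things now and then, are a little off and sometimes report something else, mostly with a low value. They report only what shows in the picture. A call takes as long as a camera call. They do not tell look-alikes from the thing itself.
- models.boxes_of(thing, camera): "at" ([x, y, z] in m, in world coordinates, good to about 4 mm: the middle of the surface that is visible of it).
- models.regions_of(thing, camera): "pixels" (420x560 bool, what is visible of it).
- models.mark_of(thing, camera): "at" ([x, y, z] in m, in world coordinates, good to about 4 mm: a listed point, or the origin of a listed thing).
Readings, each from a call of its own:
- telemetry.current_t(): time.
- telemetry.current_joints(): joint angles.
- telemetry.current_dq(): joint speeds.
- telemetry.current_joint_efforts(): joint torques, N m.
- telemetry.current_ee_pos(): TCP position.
- telemetry.current_tool_rot(): TCP orientation.
- telemetry.current_wrist_force(): force on the tool from outside, world axes, zero at the start.
- telemetry.current_torque(): the same for the moment, N m.
- telemetry.current_opening(): finger opening in m.
- telemetry.current_finger_force(): force on a finger pad.
Only numpy, scipy, OpenCV 4.12 (cv2) and the standard library are available. Lean on these libraries where they do the work, as an engineer would, in place of code of your own. Each camera call takes 0.05 s, during which the arm holds its last target. There are 200 camera calls.

## Working session

There is one attempt and no reset: what is moved stays moved. The work goes in short steps, each a Python script; the robot and the scene stay as the last script left them, time stands still between calls to the robot, and variables do not carry over. Pictures are saved under pics/ and viewed, at most 10 in all, crops included, and the job is handed in when it is done.

```bash
ls; mkdir -p pics
python3 - <<'E'
from plant import r, vision, models, telemetry
import cv2, numpy as np
for c in ("top","side","wrist"):
    im=vision.snapshot(c); cv2.imwrite(f"pics/{c}0.png",im[:,:,::-1])
    k=vision.get_calibration(c); print(c,{a:np.round(b,3).tolist() for a,b in k.items()})
    if c!="wrist":
        for n in ("mixer","drive_top","carousel","hub_top","well_front","well_back","lever_pivot","lever_paddle","vial_0","vial_1","vial_2","beaker_250","conical_1","stopper"):
            print(n,[(np.round(d["at"],3).tolist(),round(d["score"],2)) for d in models.mark_of(n,c)[:4]])
print(telemetry.current_t())
E
```

```text
pics
top {'fx': 533.312, 'fy': 533.312, 'cx': 276.923, 'cy': 218.704, 'position': [0.37, -0.017, 1.035], 'orientation': [0.082, -0.666, 0.737, -0.086]}
mixer [([0.579, 0.067, -0.002], 0.85)]
drive_top [([0.58, 0.074, 0.059], 0.92), ([0.611, -0.096, 0.004], 0.57), ([0.606, 0.101, 0.068], 0.37), ([0.559, 0.047, 0.071], 0.23)]
carousel [([0.582, 0.071, 0.057], 0.98)]
hub_top [([0.582, 0.072, 0.084], 0.91)]
well_front [([0.558, 0.046, 0.07], 0.57)]
well_back [([0.605, 0.1, 0.067], 0.65), ([0.58, 0.069, -0.003], 0.48)]
lever_pivot [([0.486, 0.083, 0.05], 0.79)]
lever_paddle [([0.46, 0.087, 0.069], 0.52), ([0.559, 0.047, 0.07], 0.28)]
vial_0 [([0.379, 0.122, -0.002], 0.8), ([0.621, 0.07, 0.061], 0.74), ([0.538, 0.079, 0.058], 0.69), ([0.563, 0.107, 0.057], 0.53)]
vial_1 [([0.379, 0.122, -0.002], 0.8), ([0.621, 0.07, 0.061], 0.74), ([0.538, 0.079, 0.058], 0.69), ([0.563, 0.107, 0.057], 0.53)]
vial_2 [([0.379, 0.122, -0.002], 0.8), ([0.621, 0.07, 0.061], 0.74), ([0.538, 0.079, 0.058], 0.69), ([0.563, 0.107, 0.057], 0.53)]
beaker_250 [([0.613, -0.097, 0.003], 0.88)]
conical_1 [([0.722, 0.032,
[... 656 characters left out ...]
5], 0.8), ([0.382, 0.129, -0.005], 0.77), ([0.566, 0.108, 0.059], 0.63), ([0.623, 0.069, 0.063], 0.61)]
vial_1 [([0.544, 0.08, 0.065], 0.8), ([0.382, 0.129, -0.005], 0.77), ([0.566, 0.108, 0.059], 0.63), ([0.623, 0.069, 0.063], 0.61)]
vial_2 [([0.544, 0.08, 0.065], 0.8), ([0.382, 0.129, -0.005], 0.77), ([0.566, 0.108, 0.059], 0.63), ([0.623, 0.069, 0.063], 0.61)]
beaker_250 [([0.579, 0.073, 0.054], 0.49), ([0.542, 0.076, 0.063], 0.38)]
conical_1 [([0.722, 0.037, 0.0], 0.87)]
stopper [([0.461, 0.153, 0.002], 0.78), ([0.583, 0.07, 0.087], 0.27)]
wrist {'fx': 377.945, 'fy': 377.945, 'cx': 284.111, 'cy': 210.148, 'position': [0.124, 0.566, 0.385], 'orientation': [0.098, 0.809, 0.576, 0.07]}
1.55
```

View pics/top0.png

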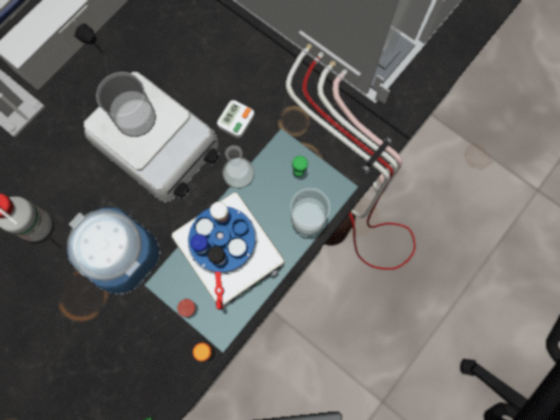

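View pics/side0.png

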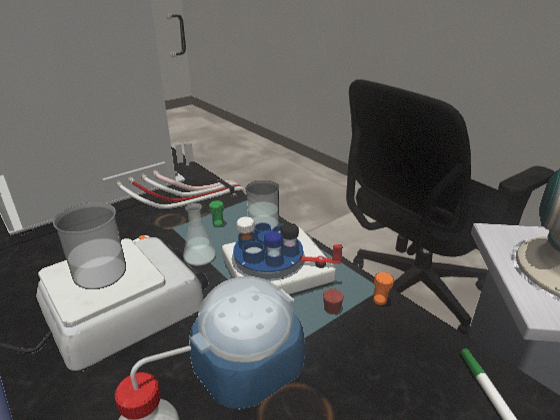

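Run:
```python
import cv2
im=cv2.imread("pics/top0.png")[130:290,150:370]  
cv2.imwrite("pics/top0c.png",cv2.resize(im,None,fx=3.6,fy=3.6,interpolation=cv2.INTER_CUBIC))
```

```text
(no output)
```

View pics/top0c.png

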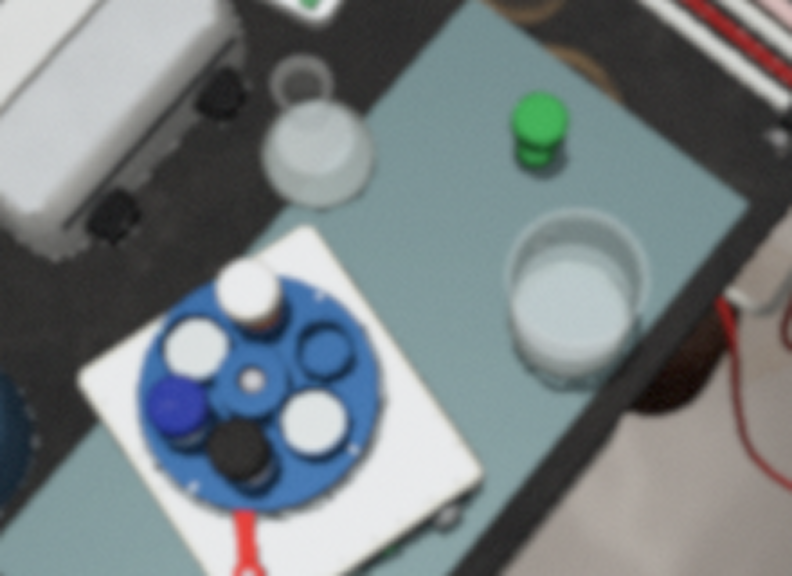

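```bash
cat > h.py <<'E'
import numpy as np, cv2
from scipy.spatial.transform import Rotation as R
from plant import r, gripper_to, inverse_kinematics, vision, models, telemetry
T=telemetry
def rot(phi):
    "tool down, tool y (closing line) at world angle phi (deg)"
    a=np.radians(phi); y=np.array([np.cos(a),np.sin(a),0]); z=np.array([0,0,-1.])
    return R.from_matrix(np.c_[np.cross(y,z),y,z]).as_quat(scalar_first=True)
def cam(k): return np.array(k["position"]), R.from_quat(k["orientation"],scalar_first=True).as_matrix()
def ray(k,uv,z):
    p,M=cam(k); d=M@[(uv[0]-k["cx"])/k["fx"],(uv[1]-k["cy"])/k["fy"],1]
    return p+d*(z-p[2])/d[2]
def proj(k,P):
    p,M=cam(k); c=(np.asarray(P)-p)@M; return c[...,:2]/c[...,2:]*[k["fx"],k["fy"]]+[k["cx"],k["cy"]]
E
python3 - <<'E'
from h import *
k=vision.get_calibration("top")
c=[ray(k,(150+u/3.6,130+v/3.6),z)[:2] for u,v,z in ((80,380,.04),(305,228,.04),(480,470,.04),(196,348,.07),(315,423,.07),(251,381,.088))]
print(np.round(c,4).tolist())
a=lambda p,q: np.degrees(np.arctan2(*(q-p)[::-1]))
print("edge y",a(c[1],c[0]),np.linalg.norm(c[1]-c[0]),"edge x",a(c[2],c[1]),np.linalg.norm(c[2]-c[1]),"wells",a(c[4],c[3]),np.linalg.norm(c[4]-c[3]))
# wrist cam in tool frame
kw=vision.get_calibration("wrist"); p,M=cam(kw); tp=np.array(T.current_ee_pos()); Tm=R.from_quat(T.current_tool_rot(),scalar_first=True).as_matrix()
print("tool y ang",np.degrees(np.arctan2(Tm[1,1],Tm[0,1])),"cam in tool",Tm.T@(p-tp),"axis in tool",Tm.T@M[:,2])
ax=ray(kw,(kw["cx"],kw["cy"]),.08); off=Tm.T@(ax-tp); print(off)
for phi in (-131,49,1,181,-49):
    Rt=R.from_quat(rot(phi),scalar_first=True).as_matrix()
    for h in (.23,.28):
        d=Rt@off; 
        pos=np.array([.581,.072,h])-np.r_[d[:2]*(1),0]
        q=inverse_kinematics(pos,rot(phi)); print(phi,h,np.round(pos,3),None if q is None else np.round(q,2))
for phi in (181,1,241,61,49,29,-131):
    for pos in ((.46,.1,.085),(.581,.072,.1)):
        q=inverse_kinematics(pos,rot(phi)); print(phi,pos,None if q is None else np.round(q,2))
E
```

```text
[[0.5984, 0.1672], [0.6699, 0.0416], [0.5291, -0.0388], [0.6023, 0.1011], [0.5569, 0.0432], [0.5781, 0.0725]]
edge y 119.65494123455457 0.14446580784593305 edge x 29.735597764594928 0.1621790684710864 wells 51.88467854129342 0.07355294292240952
tool y ang 70.87394275359078 cam in tool [ 0.0685426   0.00077324 -0.15446017] axis in tool [-2.38406658e-01  3.98117372e-04  9.71165334e-01]
[-0.00632029  0.00089825  0.15049879]
-131 0.23 [0.586 0.069 0.23 ] [-0.    0.3   1.47 -0.    1.37  2.28]
-131 0.28 [0.586 0.069 0.28 ] [-0.    0.28  1.38 -0.    1.48  2.28]
49 0.23 [0.576 0.075 0.23 ] [ 0.01  0.28  1.49 -0.    1.36 -0.84]
49 0.28 [0.576 0.075 0.28 ] [ 0.01  0.26  1.4  -0.    1.48 -0.84]
1 0.23 [0.58  0.078 0.23 ] [ 0.02  0.29  1.48 -0.    1.37 -0.  ]
1 0.28 [0.58  0.078 0.28 ] [ 0.02  0.27  1.39 -0.    1.48 -0.  ]
181 0.23 [0.582 0.066 0.23 ] None
181 0.28 [0.582 0.066 0.28 ] None
-49 0.23 [0.585 0.077 0.23 ] [ 0.01  0.3   1.47 -0.    1.37  0.87]
-49 0.28 [0.585 0.077 0.28 ] [ 0.01  0.28  1.38 -0.    1.48  0.87]
181 (0.46, 0.1, 0.085) None
181 (0.581, 0.072, 0.1) None
1 (0.46, 0.1, 0.085) [ 0.07  0.26  1.94 -0.    0.95  0.05]
1 (0.581, 0.072, 0.1) [ 0.    0.39  1.68 -0.    1.07 -0.01]
241 (0.46, 0.1, 0.085) [ 0.07  0.26  1.94 -0.    0.95  2.14]
241 (0.581, 0.072, 0.1) [ 0.    0.39  1.68 -0.    1.07  2.08]
61 (0.46, 0.1, 0.085) [ 0.07  0.26  1.94 -0.    0.95 -1.  ]
61 (0.581, 0.072, 0.1) [ 0.    0.39  1.68 -0.    1.07 -1.06]
49 (0.46, 0.1, 0.085) [ 0.07  0.26  1.94 -0.    0.95 -0.79]
49 (0.581, 0.072, 0.1) [ 0.    0.39  1.68 -0.    1.07 -0.85]
29 (0.46, 0.1, 0.085) [ 0.07  0.26  1.94 -0.    0.95 -0.44]
29 (0.581, 0.072, 0.1) [ 0.    0.39  1.68 -0.    1.07 -0.5 ]
-131 (0.46, 0.1, 0.085) [ 0.07  0.26  1.94 -0.    0.95  2.35]
-131 (0.581, 0.072, 0.1) [ 0.    0.39  1.68 -0.    1.07  2.29]
```

Run:
```python
from h import *
r.move_to([.53,.08,.27],rot(1))
k=vision.get_calibration("wrist"); im=vision.snapshot("wrist"); cv2.imwrite("pics/w1.png",im[:,:,::-1])
np.save("w1.npy",k,allow_pickle=True); 
for n in ("mixer","drive_top","carousel","hub_top","well_front","well_back","lever_pivot","lever_paddle","stopper"):
    print(n,[(np.round(d["at"],4).tolist(),round(d["score"],2)) for d in models.mark_of(n,"wrist")[:2]])
print(T.current_t())
```

```text
mixer [([0.5832, 0.0728, 0.0012], 0.69), ([0.5819, 0.0712, 0.0553], 0.29)]
drive_top [([0.5752, 0.0776, 0.0534], 0.73), ([0.563, 0.0444, 0.0715], 0.25)]
carousel [([0.5821, 0.0695, 0.0545], 0.95)]
hub_top [([0.5825, 0.0755, 0.0904], 0.87)]
well_front []
well_back [([0.6024, 0.1027, 0.0705], 0.77), ([0.6173, -0.0974, -0.0024], 0.71)]
lever_pivot [([0.4855, 0.0829, 0.055], 0.81)]
lever_paddle [([0.4534, 0.0844, 0.0695], 0.88)]
stopper [([0.4631, 0.1513, -0.0023], 0.88)]
4.125
```

View pics/w1.png

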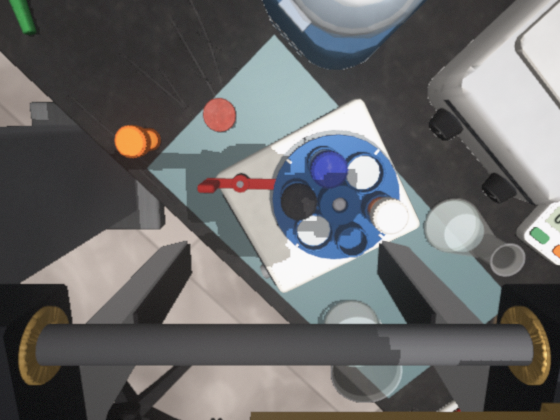

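Run:
```python
from h import *
k=np.load("w1.npy",allow_pickle=True).item()
a=lambda p,q: round(np.degrees(np.arctan2(*(q-p)[::-1])),1)
P=[ray(k,uv,z)[:2] for uv,z in (((221,171),.04),((360,100),.04),((418,222),.04),((283,291),.04),((339,205),.084),((364,172),.07),((314,230),.07),((240,184),.054),((207,185),.08))]
for n,p in zip(("FL","BL","BR","FR","pin","well","well","pivot","paddle"),P): print(n,p.round(4))
print("x-dir",a(P[0],P[1]),a(P[3],P[2]),"y-dir",a(P[3],P[0])-90,a(P[2],P[1])-90,"wells",a(P[6],P[5]),np.linalg.norm(P[6]-P[5]),"lever",a(P[7],P[8]))
# rigid fit mixer
from scipy.optimize import least_squares
loc=np.array([[-.102,.076,.04],[.069,.076,.04],[.069,-.076,.04],[-.102,-.076,.04],[0,0,.084],[-.077,.0575,.054]]); uv=np.array([(221,171),(360,100),(418,222),(283,291),(339,205),(240,184)])
def f(s):
    W=loc.copy(); c,si=np.cos(s[2]),np.sin(s[2]); W[:,:2]=loc[:,:2]@np.array([[c,si],[-si,c]])+s[:2]; return (proj(k,W)-uv).ravel()
s=least_squares(f,[.58,.072,.5]); print(s.x[:2],np.degrees(s.x[2]),s.fun.round(1))
```

```text
FL [0.4656 0.096 ]
BL [0.6029 0.1684]
BR [0.6724 0.046 ]
FR [ 0.5314 -0.0359]
pin [0.5813 0.0728]
well [0.6053 0.1019]
well [0.5604 0.0441]
pivot [0.4865 0.0854]
paddle [0.459  0.0884]
x-dir 27.8 30.2 y-dir 26.5 29.599999999999994 wells 52.2 0.07326945538903129 lever 173.7
[0.58212396 0.07437565] 28.765874701705787 [-9.2  3.8  3.6 -6.1  5.9  4.7 -2.   4.5  1.  -1.7  0.4 -2.3]
```

```bash
cat >> h.py <<'E'
C=np.array([.5815,.073]); YAW=29.
def U(d): return np.array([np.cos(np.radians(d)),np.sin(np.radians(d))])
PIV=C-.077*U(YAW)+.0575*U(YAW+90)
def pusher(phi,d,z=.087): # d>0: clockwise side of the paddle
    return [*(PIV+.028*U(phi)+d*U(phi-90)),z]
E
python3 - <<'E'
from h import *
gripper_to(0,10)
r.move_to(pusher(173,.024,.16),rot(-7))
print(r.move_l(pusher(173,.024),guard=8,vel=.1))
f0=np.array(T.current_wrist_force())
for phi in (176,186,196,206,216,226,236):
    g=r.move_l(pusher(phi,.012),rot=rot(phi-180),vel=.08,guard=20)
    print(phi,g,np.round(np.array(T.current_wrist_force())-f0,1))
    if g: break
print(T.current_t())
vision.snapshot("top"); vision.snapshot("side")
for c in ("top","side"): print([(np.round(d["at"],4).tolist(),round(d["score"],2)) for d in models.mark_of("lever_paddle",c)[:2]])
E
```

```text
False
176 False [-0.9 -1.8 -0.6]
186 False [-0.5 -1.3  0.1]
196 False [-0.4 -1.4  0.4]
206 False [-0.3  0.3  0.2]
216 False [-0.8 -1.1  0.9]
226 False [-1.2 -0.8 -0.3]
236 False [-0.1 -0.3  0.5]
9.2917
[([0.5793, 0.0777, 0.058], 0.41)]
[([0.4772, 0.0632, 0.0705], 0.47)]
```

Run:
```python
from h import *
r.move_l(pusher(236,.020,.087),vel=.1); r.move_l(pusher(236,.020,.2),vel=.2)
r.move_to([*(C-.04*U(52-90)),.25],rot(52))
k=vision.get_calibration("wrist"); im=vision.snapshot("wrist"); np.save("w2.npy",k,allow_pickle=True)
cv2.imwrite("pics/w2.png",im[:,:,::-1])
for n in ("carousel","hub_top","well_front","well_back","lever_paddle"):
    print(n,[(np.round(d["at"],4).tolist(),round(d["score"],2)) for d in models.mark_of(n,"wrist")[:2]])
print(T.current_t())
```

```text
carousel [([0.582, 0.0702, 0.0567], 0.77), ([0.624, 0.0691, 0.0594], 0.53)]
hub_top [([0.579, 0.074, 0.0888], 0.8)]
well_front [([0.5589, 0.0416, 0.0727], 0.89)]
well_back [([0.6044, 0.1046, 0.0687], 0.76)]
lever_paddle [([0.4689, 0.0578, 0.0679], 0.86)]
11.275
```

View pics/w2.png

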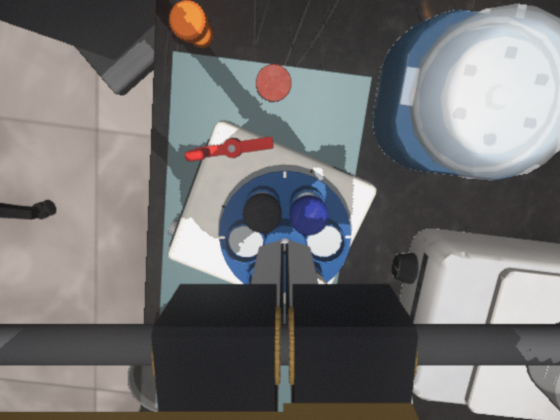

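Run:
```python
from h import *
k=np.load("w2.npy",allow_pickle=True).item()
a=ray(k,(245,239),.07);b=ray(k,(324,241),.07); print(a,b,np.degrees(np.arctan2(*(b-a)[1::-1])),np.linalg.norm(b-a))
phi=52
r.move_to([*C,.20],rot(phi)); gripper_to(.0595,20)
r.move_l([*C,.115],vel=.15,guard=8)
f0=np.array(T.current_wrist_force())
print("touch",r.move_l([*C,.078],vel=.03,guard=8),np.round(T.current_ee_pos(),4),np.round(np.array(T.current_wrist_force())-f0,1),T.current_t())
for i in range(4):
    z=T.current_ee_pos()[2]
    phi-=4
    g1=r.move_l([*C,z],rot=rot(phi),vel=.03,guard=25)
    g2=r.move_l([*C,.078],vel=.03,guard=8)
    p=T.current_ee_pos(); print(phi,g1,g2,np.round(p,4),np.round(np.array(T.current_wrist_force())-f0,1),np.round(T.current_torque(),2),round(T.current_t(),2))
    if p[2]<.084: print("dropped"); break
    if p[2]>.0965: break
```

```text
[0.55825189 0.04508852 0.07      ] [0.60453117 0.1014467  0.07      ] 50.608411413672755 0.07292473354192422
touch True [0.5815 0.0729 0.0944] [-0.6 -1.8  4.4] 14.125
48 False True [0.5817 0.0729 0.0936] [-1.  -0.9 -1. ] [-0.    0.04 -0.01] 14.6
44 False True [0.5814 0.073  0.0928] [-0.1 -1.9  2.9] [0.01 0.06 0.02] 15.07
40 False True [0.5817 0.0731 0.0928] [-0.5 -1.   4.1] [0.01 0.13 0.  ] 15.53
36 False True [0.5816 0.0731 0.0927] [-1.  -1.7  3.3] [-0.02  0.1  -0.01] 15.98
```

Run:
```python
from h import *
phi=36
f0=np.array([0,0,0])
for i in range(9):
    z=T.current_ee_pos()[2]
    phi-=3
    g1=r.move_l([*C,z],rot=rot(phi),vel=.03,guard=25)
    g2=r.move_l([*C,.078],vel=.03,guard=8)
    p=T.current_ee_pos(); print(phi,g1,g2,np.round(p,4),np.round(T.current_wrist_force(),1),np.round(T.current_torque(),2),round(T.current_t(),2))
    if p[2]<.084: print("dropped"); break
    if p[2]>.0965: break
```

```text
33 False True [0.5819 0.0726 0.0922] [ 1.  -0.1  2. ] [-0.16 -0.03 -0.02] 16.45
30 False True [0.5814 0.073  0.0813] [-0.3  0.2  4.1] [-0.07  0.12 -0.03] 17.11
dropped
```

Run:
```python
from h import *
r.move_l([*C,.20],vel=.15)
gripper_to(0,10)
r.move_to(pusher(244,-.026,.16),rot(62))
print(r.move_l(pusher(244,-.026),guard=8,vel=.1))
for phi in (236,226,216,206,196,186,178,172,168):
    g=r.move_l(pusher(phi,-.012),rot=rot(phi-180),vel=.08,guard=14)
    print(phi,g,np.round(T.current_wrist_force(),1),np.round(T.current_ee_pos(),4))
    if g: break
print(T.current_t())
r.move_l(pusher(phi+2,-.025),vel=.1); r.move_l(pusher(phi+2,-.025,.22),vel=.2)
r.move_to([.53,.08,.27],rot(1))
k=vision.get_calibration("wrist"); im=vision.snapshot("wrist"); np.save("w3.npy",k,allow_pickle=True)
cv2.imwrite("pics/w3.png",cv2.resize(im[50:320,150:450,::-1],None,fx=2.2,fy=2.2))
for n in ("carousel","hub_top","lever_pivot","lever_paddle","vial_0"):
    print(n,[(np.round(d["at"],4).tolist(),round(d["score"],2)) for d in models.mark_of(n,"wrist")[:4]])
im=vision.snapshot("side"); cv2.imwrite("pics/s3.png",cv2.resize(im[180:330,190:400,::-1],None,fx=3.5,fy=3.5))
print(T.current_t())
```

```text
False
236 False [-0.6  0.2  0.4] [0.4811 0.056  0.0878]
226 False [ 0.6 -1.6  0.5] [0.4764 0.0573 0.0874]
216 False [ 1.7 -0.9  1.7] [0.4714 0.0596 0.0872]
206 False [ 1.1 -1.2  0.7] [0.4667 0.0628 0.0871]
196 False [ 1.1 -0.4  0.9] [0.4627 0.0666 0.087 ]
186 False [-0.1 -0.7  0.6] [0.4597 0.0711 0.0869]
178 False [ 1.  -2.8  0.7] [0.458  0.0745 0.0869]
172 False [  0.6 -10.3   0.4] [0.457  0.0754 0.087 ]
168 False [  1.7 -16.    1.4] [0.4563 0.0755 0.087 ]
23.35
carousel [([0.5844, 0.0708, 0.042], 0.6), ([0.5811, 0.0713, 0.0001], 0.17)]
hub_top [([0.5782, 0.0728, 0.0752], 0.77), ([0.5799, 0.1137, 0.0485], 0.22)]
lever_pivot [([0.4836, 0.0842, 0.0528], 0.94), ([0.5556, 0.051, 0.0585], 0.71)]
lever_paddle [([0.4567, 0.0846, 0.0671], 0.87)]
vial_0 [([0.3788, 0.1224, 0.0001], 0.98), ([0.5432, 0.0917, 0.0474], 0.8), ([0.6198, 0.0588, 0.0454], 0.78), ([0.5817, 0.1147, 0.0471], 0.74)]
25.2667
```

View pics/w3.png

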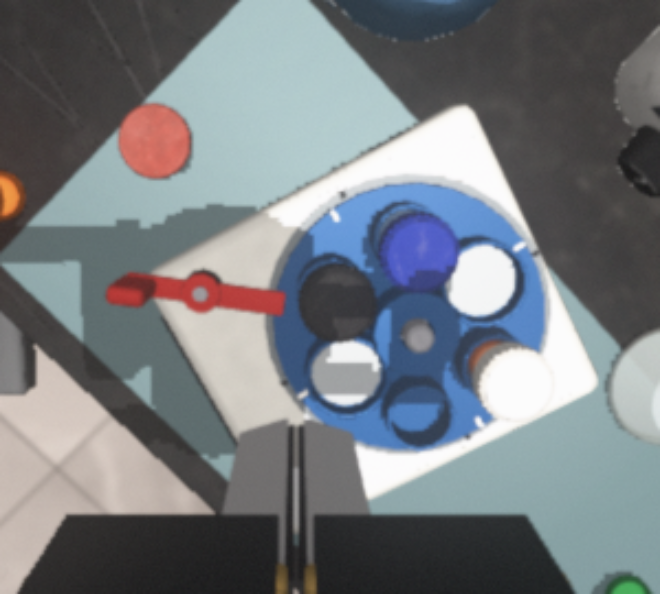

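View pics/s3.png

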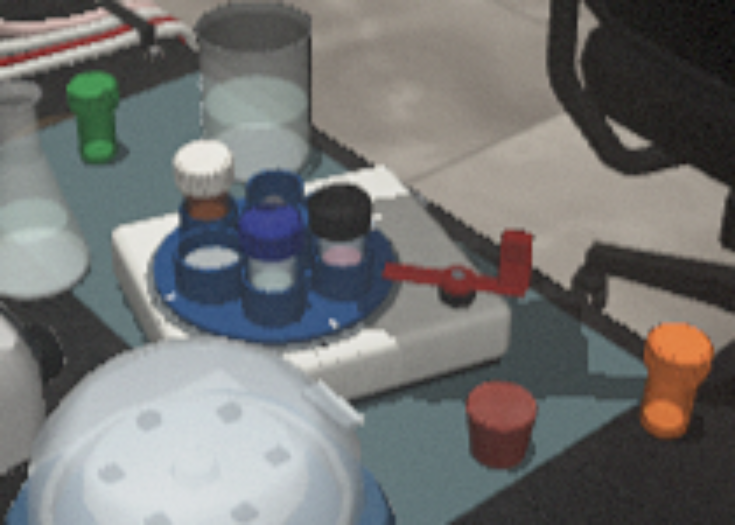

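The wrist picture shows the tongue over the rim at crop (282,303). The lever lies at about 173° in the world frame, which is its locked stop, and pushing further only raised the force to 16 N. The side picture shows the carousel flat on the mixer with all three vials upright.

```bash
python3 -c "
from h import *
print(r.sign_off(), T.current_t())"
```

```text
the job is handed in; nothing more can be done
the job is handed in; nothing more can be done
```

The job is handed in: the carousel dropped home on the drive, the lever is at its locked stop with the tongue over the rim, the three vials stand upright in their cups, and the beaker, flask and stopper were left untouched. The sign-off gave no verdict.

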